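# Show the apprentice the next bird house to stain

## Robot

A 6-joint arm with a two-finger parallel gripper is mounted at the origin on the work surface. World frame = base frame: x ahead of the robot, y to its left, z up, the work surface at z = 0. Lengths are in m, angles in rad, forces in N, time in s.
With the tool pointing down it reaches from about 0.425 to 0.95 m from the base axis. Payload 3.5 kg.
Tool frame: the origin (TCP) lies between the finger pads, 19 mm behind the fingertips; this is the grasp point; z points along the fingers, y is the line along which they close (so a half turn about z gives the same grasp; the last joint's range is limited). The gripper opens to 85 mm and grips with 20 to 120 N. Pads are 22 mm wide; open, the fingers measure 114 mm over their backs; the gripper's body (76 mm by 85 mm) begins 54 mm behind the grasp point. The pads swing forward as they close: fully open they stand 13 mm farther back than shut.
Start: joints at [-1.446, 0.286, 1.577, -0, 1.279, -0.15], TCP at [0.183, -0.65, 0.25] pointing down, gripper open.
Joint ranges: [-2.77, 2.77], [-0.9, 2.22], [0.21, 2.48], [-1.53, 4.67], [0.24, 2.81], [-2.84, 2.84]. Speed limits (rad/s): [2.79, 2.79, 3.14, 3.14, 3.14, 3.14].

## Interface

Orientations are given as a unit quaternion [x, y, z, w].
In Python, from plant import monitor, eyes, ctrl gives the robot as it stands.
- The arm moves only by the shell command python3 -m handwheel 'ROWS' [FORCE]. ROWS is JSON, a list of rows, each a list of 7 numbers: the shift along the tool's x, y, z in units of 40 cm (1.0 is 40 cm), then the turn, a rotation vector about the tool's x, y, z in units of pi rad (1.0 is pi rad), then the opening, from -1 (shut) to 1 (fully open). A call has 1 to 12 rows; each row is the pose to reach, as a shift and turn from the pose commanded when the call began, along the tool's axes at that moment, turning the shorter way round; what a row does not reach only later rows make up. A row lasts 1/8 s, in which the tool goes at most 62.5 mm and 10.7 degrees, less where a joint would pass 70% of its speed; a pose out of reach is approached as far as the arm can. A call with a number of a shift or a turn outside -1 to 1 is refused whole. A call with a gripper value outside its range is refused whole. The fingers move at their own pace and stop on an object; FORCE is the grip in N (left out, the last holds). Time passes only in rows, so rows that repeat a pose let the fingers close. It gives the time, the measured TCP pose, the force, the opening and the grip force at its end, in the units of the state.
- monitor.get_state(): the state, without advancing time (a new reading comes with each control period).
- eyes.read_camera(name): name is "scene" or "top" or "wrist"; returns the picture (480x640x3 uint8, red, green, blue); there is no depth.
- eyes.camera_params(name): a dict with "K" (3x3 intrinsics, pixels), "R" (3x3) and "t" (3): a world point X has camera coordinates R X + t. Camera axes: x right, y down, z forward; pixel columns grow to the right and rows downward; lengths in m; the calibration is good to about 2 mm. The wrist camera is an equidistant fisheye: a pixel r from the principal point sees the ray r / f radians off the axis. A picture is of the moment at which its call begins: read the wrist's pose just before it. camera_params takes no time and is no camera call; for the wrist camera it gives the pose at the moment of the call.
- ctrl.sign_off(): hands the job in; it is judged then, once.
The state is a dict: "time": time; "qpos": joint angles; "dq": joint speeds; "joint_efforts": joint torques, N m; "eef_pos": TCP position; "tcp_rot": TCP orientation; "contact_force": force on the tool from outside, world axes, zero at the start; "wrist_torque": the same for the moment, N m; "opening": opening from 0.0 (shut) to 1.0 (fully open); "finger_force": force on a finger pad.
Only numpy, scipy, OpenCV 4.12 (cv2) and the standard library are available. Lean on these libraries where they do the work, as an engineer would, in place of code of your own. Each camera call takes 0.05 s, during which the arm holds its last target. There are 200 camera calls.

## Task

Call the apprentice by pressing the red call button all the way down and letting it come up again. Then show what to do next: point straight down with the fingertips at the middle of the ridge of the bird house that is still bare pale wood, about three centimetres above it, for two seconds; then point in the same way at the middle of the lid of the brown stain tin for two seconds, and finish still pointing there. Touch nothing but the button, lift or shift nothing, and pass well above the other bird houses, tins and the glue bottle so as not to seem to point at them.

Things in the scene. Friction and masses are not known exactly. Their poses are not given: they have to be found in the camera images.
- pale_house: Small wooden bird house: 100 mm square walls, 45 degree gable roof 130 mm along the ridge and about 132 mm across, 164 mm high in all. Loose, about 0.5 kg. Origin: centre of its underside, z up; ridge along its x axis; front, with black entrance hole and 28 mm perch peg, faces its -x. This one is bare, pale, unfinished wood all over.
- pale_ridge (a point): Top of the middle of the pale bird house's roof ridge, 164 mm above its underside; z up. Point here first.
- brown_house: Small wooden bird house: 100 mm square walls, 45 degree gable roof 130 mm along the ridge and about 132 mm across, 164 mm high in all. Loose, about 0.5 kg. Origin: centre of its underside, z up; ridge along its x axis; front, with black entrance hole and 28 mm perch peg, faces its -x. This one is stained dark brown all over.
- green_house: Small wooden bird house: 100 mm square walls, 45 degree gable roof 130 mm along the ridge and about 132 mm across, 164 mm high in all. Loose, about 0.5 kg. Origin: centre of its underside, z up; ridge along its x axis; front, with black entrance hole and 28 mm perch peg, faces its -x. This one has dark brown walls and a green roof.
- brown_tin: A closed round steel tin, 75 mm across, 90 mm high over its lid, with a 68 mm lid and a wide band of the same colour. Loose, about 0.6 kg. Origin at the centre of its underside, z up. Lid and band dark brown: the stain to be used.
- brown_lid (a point): Middle of the top of the brown tin's lid, 90 mm above its underside; z up. Point here second.
- green_tin: A closed round steel tin, 75 mm across, 90 mm high over its lid, with a 68 mm lid and a wide band of the same colour. Loose, about 0.6 kg. Origin at the centre of its underside, z up. Lid and band green.
- white_tin: A closed round steel tin, 75 mm across, 90 mm high over its lid, with a 68 mm lid and a wide band of the same colour. Loose, about 0.6 kg. Origin at the centre of its underside, z up. Lid and band off-white.
- call (a joint): The call button's plunger: 0 when up, 0.006 (m) when fully pressed down; a spring (about 5 N when fully down) brings it up again when released.
- call_top (a point): Middle of the top of the red round button, 32 mm across, 22 mm above the bench when up. It stands in a round grey housing, 48 mm across and 12 mm high, fixed to the bench; pressed straight down by 6 mm. z up.
- glue: A loose white glue bottle with an orange cap, 52 mm across and 110 mm high. Origin at the centre of its underside. To be left alone.
- brush: A loose paint brush, 200 mm long and 20 mm thick, lying flat at the side of the bench, to be left alone. Origin at the middle of its length, on the bench; long axis x, handle to -x.
- hammer: A loose hammer, 260 mm long and 26 mm thick, lying flat at the side of the bench, to be left alone. Origin at the middle of its length, on the bench; long axis x, handle to -x.

How it is judged:
By the outcome, as a careful person would: the job done as asked, in the order asked, and still so for the second after the job is handed in, with the robot touching nothing.
It also fails if it takes over 58 s, if anything falls off the work surface, if the arm or the gripper's body presses on something with over 40 N, if the wrist force passes 120 N, or if a joint passes its speed limit or range.

## Working session

There is one attempt and no reset: what is moved stays moved. The work goes in short steps, Python scripts to look and compute and a shell command to move; the robot and the scene stay as the last step left them, time stands still between calls to the robot, and variables do not carry over. Pictures are saved under pics/ and viewed, at most 10 in all, crops included, and the job is handed in when it is done.

```bash
mkdir -p pics; python3 - <<'E'
from plant import monitor, eyes
import cv2,numpy as np
for n in("top","scene"):
    im=eyes.read_camera(n); cv2.imwrite(f"pics/{n}0.png",im[:,:,::-1]); p=eyes.camera_params(n)
    print(n,p["K"].tolist(),p["R"].round(4).tolist(),p["t"].round(4).tolist())
s=monitor.get_state(); print(s)
E
```

```text
top [[575.8693951613184, 0.0, 318.08183371038166], [0.0, 575.8693951613184, 247.5399226464091], [0.0, 0.0, 1.0]] [[-0.002, -0.9999, 0.0108], [-0.9965, 0.0011, -0.0836], [0.0836, -0.011, -0.9964]] [-0.0051, 0.5258, 1.7303]
scene [[612.7272717245621, 0.0, 321.4159417365708], [0.0, 612.7272717245621, 246.7235443235134], [0.0, 0.0, 1.0]] [[-0.873, 0.4873, 0.0174], [0.3444, 0.6415, -0.6855], [-0.3452, -0.5924, -0.7279]] [0.4631, -0.1142, 1.7362]
{'time': 0.1, 'qpos': array([-1.44599995e+00,  2.87106050e-01,  1.57799818e+00,  1.97865593e-05,
        1.27859511e+00, -1.49984554e-01]), 'dq': array([ 0.00211858, -0.00228274, -0.00203074, -0.00027933, -0.00151466,
        0.00045688]), 'joint_efforts': array([ 7.39470925e-04, -4.07296300e+01, -2.93699276e+01, -1.56587103e-04,
        3.39749706e-03,  3.32050845e-06]), 'eef_pos': array([ 0.18312683, -0.64912464,  0.24878369]), 'tcp_rot': array([ 9.90576609e-01,  1.36955729e-01,  2.27356846e-05, -1.05313796e-03]), 'contact_force': array([ 0.79064211, -0.01280569,  0.74413658]), 'wrist_torque': array([ 0.05488501, -0.00451312,  0.00780355]), 'finger_force': 0.0, 'opening': 1.0021347895371007}
```

View pics/top0.png

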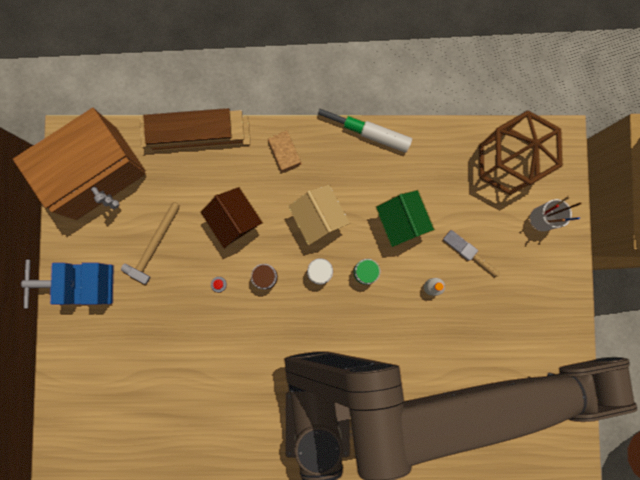

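View pics/scene0.png

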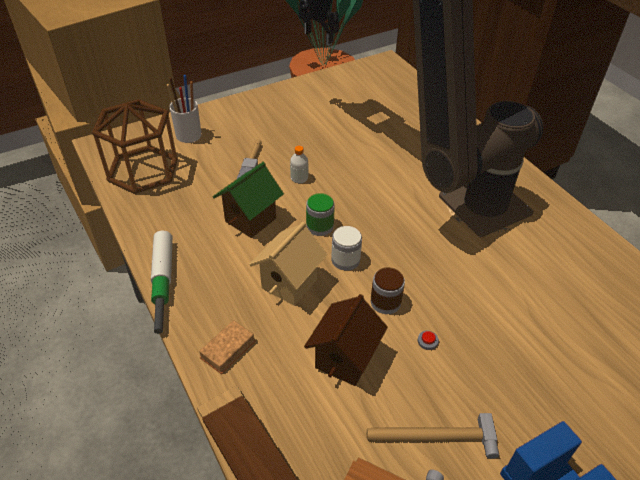

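The top view shows the button at about (219,284), brown tin lid (264,277), pale house (319,215), and the white and green tins at (320,271) and (367,271). In the scene view the button is at (428,339), the brown lid (388,283), and the pale ridge runs roughly from (262,265) to (305,230). Next come the masks and an enlarged view of the pale house.

```bash
cat > h.py <<'E'
import numpy as np,cv2
from plant import eyes
P={n:eyes.camera_params(n) for n in("top","scene")}
def ray(n,uv):
    p=P[n];R=np.array(p["R"]);d=R.T@np.linalg.solve(p["K"],[uv[0],uv[1],1.]);return -R.T@np.array(p["t"]),d/np.linalg.norm(d)
def plane(n,uv,z):
    o,d=ray(n,uv);return o+d*(z-o[2])/d[2]
def tri(a,b):
    A=np.zeros((3,3));r=np.zeros(3);rs=[ray("top",a),ray("scene",b)]
    for o,d in rs: M=np.eye(3)-np.outer(d,d);A+=M;r+=M@o
    X=np.linalg.solve(A,r);return X,[np.linalg.norm((np.eye(3)-np.outer(d,d))@(X-o))for o,d in rs]
def proj(n,X):
    p=P[n];c=p["K"]@(np.array(p["R"])@X+p["t"]);return c[:2]/c[2]
E
python3 - <<'E'
from h import *
I={n:cv2.imread(f"pics/{n}0.png") for n in P}
def blob(n,m,near):
    k,l,s,c=cv2.connectedComponentsWithStats(m.astype(np.uint8))
    i=min((i for i in range(1,k) if s[i,4]>20),key=lambda i:np.hypot(*(c[i]-near)))
    return c[i],s[i].tolist()
seed={"red":{"top":(219,284),"scene":(428,339)},"brown":{"top":(264,276),"scene":(388,283)},"white":{"top":(320,270),"scene":(347,238)},"green":{"top":(367,270),"scene":(320,203)}}
for col,z in(("red",.022),("brown",.09),("white",.09),("green",.09)):
    for n in P:
        b,g,r=[I[n][:,:,i].astype(int) for i in range(3)]
        m={"red":(r>120)&(g<60)&(b<60),"brown":(r<115)&(r>g+15)&(g<60)&(b<45),"white":(b>160)&(r-b<40),"green":(g>90)&(r<80)}[col]
        c,s=blob(n,m,seed[col][n]);print(col,n,c.round(1),s,plane(n,c,z).round(4))
a=cv2.resize(I["top"][175:255,280:360],None,fx=5,fy=5,interpolation=cv2.INTER_CUBIC)
b=cv2.resize(I["scene"][215:315,245:345],None,fx=4,fy=4,interpolation=cv2.INTER_CUBIC)
cv2.imwrite("pics/crop.png",np.hstack([a,b]))
E
```

```text
red top [217.8 284.1] [214, 280, 9, 9, 70] [0.4152 0.2972 0.022 ]
red scene [428.2 336.7] [422, 332, 14, 11, 113] [0.4177 0.2976 0.022 ]
brown top [262.8 276. ] [253, 266, 21, 21, 336] [0.4372 0.1557 0.09  ]
brown scene [388.6 278.8] [375, 268, 29, 22, 500] [0.4393 0.1547 0.09  ]
white top [319.9 270.3] [309, 259, 23, 24, 438] [ 0.4534 -0.0104  0.09  ]
white scene [346.7 235.4] [333, 226, 28, 19, 396] [ 0.4532 -0.013   0.09  ]
green top [367.1 271.3] [355, 261, 24, 23, 382] [ 0.4505 -0.1481  0.09  ]
green scene [319.9 202. ] [308, 194, 25, 17, 343] [ 0.4524 -0.1511  0.09  ]
```

View pics/crop.png

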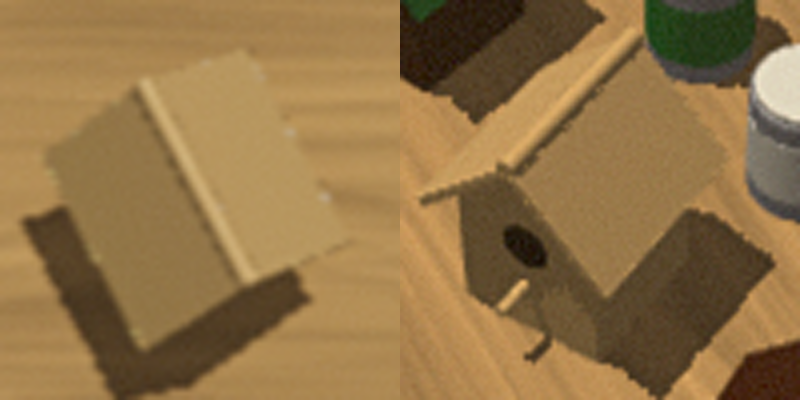

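The ridge cap is clear in both crops. In the top image its ends are at about (308.5,191.3) and (329.9,230.5). In the scene image they are at about (271.8,256.4) and (303.4,223.9).

```bash
cat >> h.py <<'E'
from scipy.spatial.transform import Rotation as Rn
R0=Rn.from_quat([.990577,.136956,0,0])
def shift(a,b): return (R0.inv().apply(np.array(b)-np.array(a))/.4).round(4)
E
python3 - <<'E'
from h import *
A,B=[(308.5,191.3),(329.9,230.5)],[(303.4,223.9),(271.8,256.4)]
for n,e in(("top",A),("scene",B)):
    q=[plane(n,u,.164) for u in e];print(n,np.round(q,4).tolist(),np.mean(q,0).round(4),np.linalg.norm(q[0]-q[1]))
for a in A:
  for b in B: X,e=tri(a,b);print(X.round(4),np.round(e,4))
w=[(.183,-.65,.25),(.45,-.45,.45),(.58,-.1,.45),(.4165,.2974,.35),(.4165,.2974,.10)]
for a,b in zip(w,w[1:]): print(a,b,shift(a,b))
E
```

```text
top [[0.673, 0.0224, 0.164], [0.5618, -0.0375, 0.164]] [ 0.6174 -0.0076  0.164 ] 0.1262910115894975
scene [[0.5638, -0.0332, 0.164], [0.6746, 0.0248, 0.164]] [ 0.6192 -0.0042  0.164 ] 0.125024584117286
[0.6317 0.0378 0.2649] [0.0276 0.0276]
[0.6735 0.0224 0.1611] [0. 0.]
[ 0.562  -0.0374  0.1595] [0.0004 0.0004]
[ 0.6039 -0.0579  0.0423] [0.0325 0.0325]
(0.183, -0.65, 0.25) (0.45, -0.45, 0.45) [ 0.7781 -0.3001 -0.5   ]
(0.45, -0.45, 0.45) (0.58, -0.1, 0.45) [ 0.5502 -0.754   0.    ]
(0.58, -0.1, 0.45) (0.4165, 0.2974, 0.35) [-0.1238 -1.0671  0.25  ]
(0.4165, 0.2974, 0.35) (0.4165, 0.2974, 0.1) [0.    0.    0.625]
```

```bash
python3 -m handwheel '[[0,0,-0.3,0,0,0,-1],[0.3,-0.1,-0.5,0,0,0,-1],[0.78,-0.3,-0.5,0,0,0,-1],[0.78,-0.3,-0.5,0,0,0,-1],[0.78,-0.3,-0.5,0,0,0,-1],[0.78,-0.3,-0.5,0,0,0,-1],[0.78,-0.3,-0.5,0,0,0,-1],[0.78,-0.3,-0.5,0,0,0,-1],[0.78,-0.3,-0.5,0,0,0,-1],[0.78,-0.3,-0.5,0,0,0,-1]]'
python3 -m handwheel '[[0.55,-0.75,0,0,0,0,-1],[0.55,-0.75,0,0,0,0,-1],[0.55,-0.75,0,0,0,0,-1],[0.55,-0.75,0,0,0,0,-1],[0.55,-0.75,0,0,0,0,-1],[0.55,-0.75,0,0,0,0,-1],[0.55,-0.75,0,0,0,0,-1],[0.55,-0.75,0,0,0,0,-1],[0.55,-0.75,0,0,0,0,-1],[0.55,-0.75,0,0,0,0,-1]]'
python3 -c "
from plant import monitor;s=monitor.get_state();print(s['time'],s['qpos'])"
```

```text
time: 1.35
eef_pos: [0.4498, -0.4503, 0.4486]
tcp_rot: [0.991, 0.136, -0.001, -0.001]
contact_force: [-1.0, -0.4, -0.7]
opening: -0.001
finger_force: 0.0
time: 2.6
eef_pos: [0.5809, -0.1026, 0.4499]
tcp_rot: [0.991, 0.136, -0.0, -0.0]
contact_force: [-0.5, -1.0, 0.5]
opening: 0.001
finger_force: 0.0
2.6 [-3.46698718e-01  1.89895454e-02  1.52055508e+00 -1.01322988e-04
  1.60225286e+00  9.51808430e-01]
```

```bash
python3 -m handwheel '[[-0.12,-1.0,0,0,0,0,-1],[-0.12,-1.0,0,0,0,0,-1],[-0.12,-1.0,0,0,0,0,-1],[-0.12,-1.0,0,0,0,0,-1],[-0.12,-1.0,0,0,0,0,-1],[-0.12,-1.0,0,0,0,0,-1],[-0.12,-1.0,0,0,0,0,-1],[-0.12,-1.0,0,0,0,0,-1],[-0.12,-1.0,0,0,0,0,-1],[-0.12,-1.0,0,0,0,0,-1],[-0.12,-1.0,0,0,0,0,-1],[-0.12,-1.0,0,0,0,0,-1]]'
python3 -c "
from h import *
from plant import monitor;s=monitor.get_state();print(s['time'],s['qpos'],shift(s['eef_pos'],(.4165,.2974,.08)))"
```

```text
time: 4.1
eef_pos: [0.4268, 0.2704, 0.45]
tcp_rot: [0.991, 0.136, -0.0, 0.0]
contact_force: [0.7, 0.4, -0.6]
opening: -0.003
finger_force: 0.0
4.1 [ 3.63655269e-01 -1.76409889e-01  1.70393916e+00 -3.68344082e-05
  1.61407908e+00  1.66074348e+00] [-0.0066 -0.072   0.925 ]
```

```bash
python3 -m handwheel '[[-0.007,-0.072,0,0,0,0,-1],[-0.007,-0.072,0.9,0,0,0,-1],[-0.007,-0.072,0.9,0,0,0,-1],[-0.007,-0.072,0.9,0,0,0,-1],[-0.007,-0.072,0.9,0,0,0,-1],[-0.007,-0.072,0.9,0,0,0,-1],[-0.007,-0.072,0.9,0,0,0,-1],[-0.007,-0.072,0.925,0,0,0,-1],[-0.007,-0.072,0.925,0,0,0,-1],[-0.007,-0.072,0.925,0,0,0,-1],[-0.007,-0.072,0.925,0,0,0,-1]]'
python3 - <<'E'
from h import *
from plant import monitor
s=monitor.get_state();print(s['time'],shift(s['eef_pos'],(.4165,.2974,.034)))
w=eyes.camera_params("wrist");im=eyes.read_camera("wrist")
cv2.imwrite("pics/wrist1.png",im[:,:,::-1]); print(w)
s=eyes.read_camera("scene")[:,:,::-1]
cv2.imwrite("pics/s1.png",cv2.resize(s[240:400,340:500],None,fx=3.5,fy=3.5))
E
```

```text
time: 5.48
eef_pos: [0.4175, 0.2986, 0.0823]
tcp_rot: [0.991, 0.137, 0.002, -0.001]
contact_force: [-0.1, -0.6, 0.0]
opening: 0.002
finger_force: 0.0
5.475 [-0.0031  0.0022  0.1208]
{'K': array([[371.64829954,   0.        , 322.16122762],
       [  0.        , 371.64829954, 233.78562159],
       [  0.        ,   0.        ,   1.        ]]), 'R': array([[ 0.27183612, -0.96234292, -0.00110443],
       [-0.91734512, -0.25947193,  0.30191429],
       [-0.29083165, -0.08105807, -0.95333443]]), 't': array([0.17351116, 0.47234731, 0.36561955])}
```

View pics/wrist1.png

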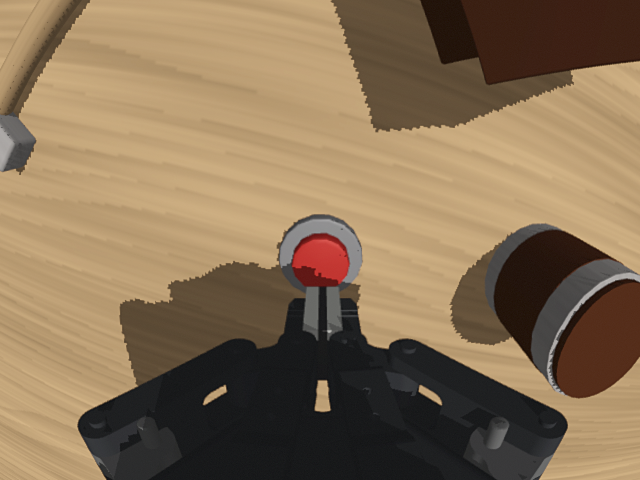

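View pics/s1.png

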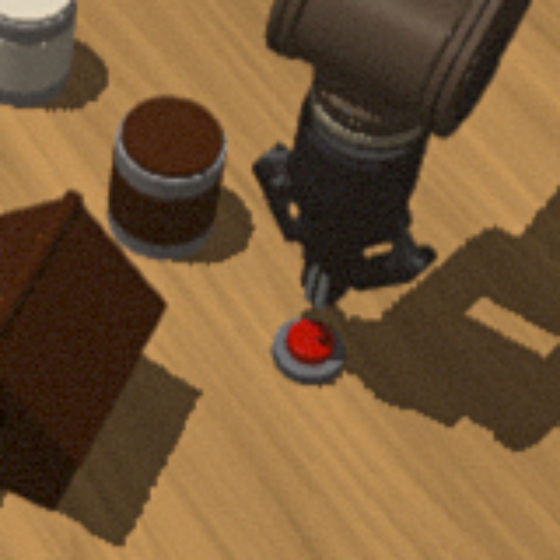

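The wrist view shows the red button at about (321,262), directly ahead of the fingertips. That puts it near (0.420, 0.299), which agrees with the other views. Pressing now.

```bash
python3 -m handwheel '[[0,0,0.07,0,0,0,-1],[0,0,0.095,0,0,0,-1],[0,0,0.105,0,0,0,-1],[0,0,0.115,0,0,0,-1],[0,0,0.115,0,0,0,-1],[0,0,0.115,0,0,0,-1],[0,0,0.115,0,0,0,-1]]'
```

```text
time: 6.45
eef_pos: [0.416, 0.2979, 0.0348]
tcp_rot: [0.991, 0.137, -0.0, 0.0]
contact_force: [-3.3, -2.1, 5.9]
opening: -0.001
finger_force: 3.0
```

```bash
python3 -m handwheel '[[0,0,0.004,0,0,0,-1],[0,0,0.004,0,0,0,-1],[0,0,0.004,0,0,0,-1]]'; python3 -m handwheel '[[0,0,0.004,0,0,0,-1],[0,0,0.004,0,0,0,-1]]'
```

```text
time: 6.82
eef_pos: [0.4161, 0.2979, 0.0346]
tcp_rot: [0.991, 0.137, -0.001, 0.0]
contact_force: [-6.9, -3.6, 16.4]
opening: 0.0
finger_force: 7.7
time: 7.08
eef_pos: [0.4161, 0.298, 0.0344]
tcp_rot: [0.991, 0.137, -0.002, 0.001]
contact_force: [-12.0, -6.6, 24.5]
opening: -0.002
finger_force: 12.5
```

The force went well past the spring's 5 N with the tool stopped, so the button is fully down. Releasing and rising.

```bash
python3 -m handwheel '[[0,0,-0.05,0,0,0,-1],[0,0,-0.9,0,0,0,-1],[0,0,-0.9,0,0,0,-1],[0,0,-0.9,0,0,0,-1],[0,0,-0.9,0,0,0,-1],[0,0,-0.9,0,0,0,-1],[0,0,-0.9,0,0,0,-1],[0,0,-0.9,0,0,0,-1],[0,0,-0.9,0,0,0,-1],[0,0,-0.9,0,0,0,-1]]'
python3 - <<'E'
from h import *
from plant import monitor
s=monitor.get_state();print(s['time'],shift(s['eef_pos'],(.618,-.006,s['eef_pos'][2])), shift(s['eef_pos'],(.618,-.006,.213)))
E
```

```text
time: 8.32
eef_pos: [0.4155, 0.2976, 0.388]
tcp_rot: [0.991, 0.137, -0.002, 0.001]
contact_force: [-0.4, -0.3, 0.3]
opening: 0.0
finger_force: 0.0
8.325 [0.2813 0.868  0.    ] [0.2813 0.868  0.4376]
```

```bash
python3 -m handwheel '[[0.28,0.868,-0.1,0,0,0,-1],[0.28,0.868,-0.1,0,0,0,-1],[0.28,0.868,-0.1,0,0,0,-1],[0.28,0.868,-0.1,0,0,0,-1],[0.28,0.868,-0.1,0,0,0,-1],[0.28,0.868,-0.1,0,0,0,-1],[0.28,0.868,-0.1,0,0,0,-1],[0.28,0.868,-0.1,0,0,0,-1],[0.28,0.868,-0.1,0,0,0,-1],[0.28,0.868,0,0,0,0,-1],[0.28,0.868,0,0,0,0,-1]]'
python3 - <<'E'
from h import *
from plant import monitor
s=monitor.get_state();print(s['time'],s['eef_pos'],shift(s['eef_pos'],(.618,-.006,.213)))
w=eyes.camera_params("wrist");im=eyes.read_camera("wrist")
cv2.imwrite("pics/wrist2.png",im[:,:,::-1]); print(w)
s=eyes.read_camera("scene")[:,:,::-1]
m=(s[:,:,2]>120)&(s[:,:,1]<60)&(s[:,:,0]<60);m[:300]=0
print(np.argwhere(m).mean(0)[::-1],m.sum())
E
```

```text
time: 9.7
eef_pos: [0.6163, -0.0044, 0.3869]
tcp_rot: [0.99, 0.138, -0.004, -0.001]
contact_force: [-0.8, -0.6, -0.2]
opening: -0.001
finger_force: 0.0
9.7 [ 0.61625633 -0.00443077  0.38690352] [0.0031 0.005  0.4348]
{'K': array([[371.64829954,   0.        , 322.16122762],
       [  0.        , 371.64829954, 233.78562159],
       [  0.        ,   0.        ,   1.        ]]), 'R': array([[ 0.27344645, -0.96187982, -0.00377459],
       [-0.91341343, -0.26089427,  0.31242614],
       [-0.30150117, -0.08198405, -0.94993456]]), 't': array([-0.1717362 ,  0.477625  ,  0.69449267])}
[428.04385965 336.64035088] 114
```

View pics/wrist2.png

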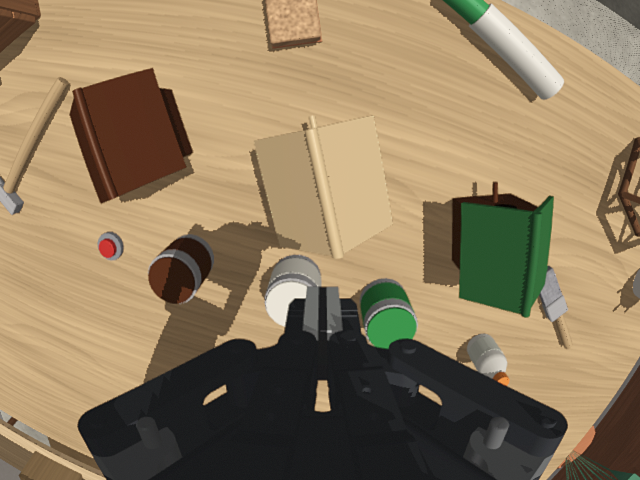

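The button is back up: its mask is unchanged from the start. The wrist view shows the pale ridge running from about (313,128) to (338,257). I'll cast those ends onto the ridge height as a check.

```bash
python3 - <<'E'
from h import *
p=eyes.camera_params("wrist");K,R,t=p["K"],p["R"],p["t"]
def wp(u,z):
    q=cv2.fisheye.undistortPoints(np.array([[u]],float),K,np.zeros(4))[0,0]
    d=R.T@np.array([*q,1]);o=-R.T@t;return o+d*(z-o[2])/d[2]
a,b=wp((313,128),.164),wp((338,257),.164);print(a,b,(a+b)/2,np.linalg.norm(a-b))
print(wp((176,279),.09))
from plant import monitor
print(shift(monitor.get_state()['eef_pos'],(.618,-.006,.213)))
E
```

```text
[0.68188685 0.02174928 0.164     ] [ 0.56520504 -0.03692837  0.164     ] [ 0.62354595 -0.00758954  0.164     ] 0.1306051697750741
[0.44792105 0.14844306 0.09      ]
[1.000e-04 2.600e-03 4.459e-01]
```

```bash
python3 -m handwheel '[[0.003,0.004,0.38,0,0,0,-1],[0.003,0.004,0.38,0,0,0,-1],[0.003,0.004,0.40,0,0,0,-1],[0.003,0.004,0.42,0,0,0,-1],[0.003,0.004,0.444,0,0,0,-1],[0.003,0.004,0.444,0,0,0,-1],[0.003,0.004,0.444,0,0,0,-1],[0.003,0.004,0.444,0,0,0,-1],[0.003,0.004,0.444,0,0,0,-1]]'
python3 - <<'E'
from h import *
from plant import monitor
s=monitor.get_state();print(s['time'],s['eef_pos'])
cv2.imwrite("pics/s2.png",np.hstack([cv2.resize(eyes.read_camera(n)[y:y+130,x:x+130,::-1],None,fx=3,fy=3) for n,y,x in(("scene",190,230),("top",150,260))]))
E
```

```text
time: 10.92
eef_pos: [0.6198, -0.0072, 0.2138]
tcp_rot: [0.991, 0.137, 0.0, 0.0]
contact_force: [0.0, -0.2, 0.1]
opening: 0.001
finger_force: 0.0
10.925 [ 0.61982197 -0.00717349  0.2138197 ]
```

View pics/s2.png

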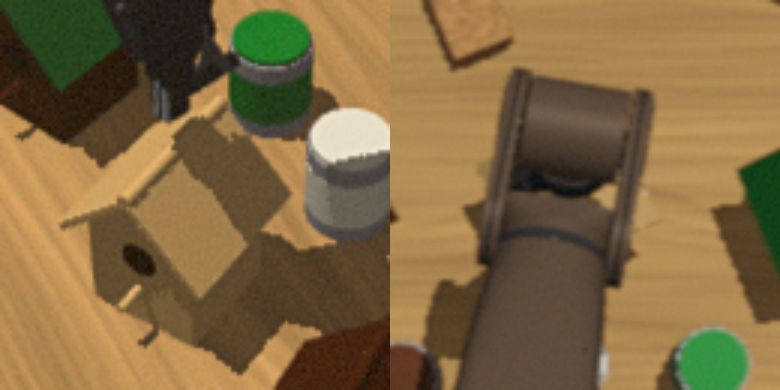

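The fingertips hang just above the middle of the pale ridge with a clear gap. Holding over two seconds.

```bash
for i in 1 2; do python3 -m handwheel '[[0,0,0,0,0,0,-1],[0,0,0,0,0,0,-1],[0,0,0,0,0,0,-1],[0,0,0,0,0,0,-1],[0,0,0,0,0,0,-1],[0,0,0,0,0,0,-1],[0,0,0,0,0,0,-1],[0,0,0,0,0,0,-1],[0,0,0,0,0,0,-1],[0,0,0,0,0,0,-1],[0,0,0,0,0,0,-1]]'; done
python3 - <<'E'
from h import *
from plant import monitor
s=monitor.get_state();e=s['eef_pos'];print(s['time'],e,shift((.619,-.0065,.213),(.439,.1545,.139)))
E
```

```text
time: 12.4
eef_pos: [0.6196, -0.0072, 0.2132]
tcp_rot: [0.991, 0.137, -0.0, 0.0]
contact_force: [-0.0, -0.7, -1.4]
opening: -0.002
finger_force: 0.0
time: 13.78
eef_pos: [0.6196, -0.0071, 0.2133]
tcp_rot: [0.991, 0.137, 0.0, 0.0]
contact_force: [-0.4, -0.4, 0.4]
opening: 0.003
finger_force: 0.0
13.775 [ 0.61963538 -0.007133    0.21325367] [-0.3239 -0.5095  0.185 ]
```

```bash
python3 -m handwheel '[[0,0,-0.44,0,0,0,-1],[0,0,-0.44,0,0,0,-1],[0,0,-0.44,0,0,0,-1],[-0.325,-0.511,-0.44,0,0,0,-1],[-0.325,-0.511,-0.44,0,0,0,-1],[-0.325,-0.511,-0.44,0,0,0,-1],[-0.325,-0.511,-0.44,0,0,0,-1],[-0.325,-0.511,-0.44,0,0,0,-1],[-0.325,-0.511,-0.44,0,0,0,-1],[-0.325,-0.511,-0.44,0,0,0,-1]]'
python3 - <<'E'
from h import *
from plant import monitor
s=monitor.get_state();e=s['eef_pos'];print(s['time'],e,shift(e,(.439,.1545,.139)))
E
```

```text
time: 15.02
eef_pos: [0.4398, 0.1536, 0.389]
tcp_rot: [0.991, 0.136, -0.0, 0.0]
contact_force: [0.5, -0.2, -0.4]
opening: 0.006
finger_force: 0.0
15.025 [0.4397823  0.15360565 0.3890156 ] [-0.0013 -0.0027  0.625 ]
```

```bash
python3 -m handwheel '[[-0.001,-0.003,0.5,0,0,0,-1],[-0.001,-0.003,0.5,0,0,0,-1],[-0.001,-0.003,0.55,0,0,0,-1],[-0.001,-0.003,0.58,0,0,0,-1],[-0.001,-0.003,0.6,0,0,0,-1],[-0.001,-0.003,0.625,0,0,0,-1],[-0.001,-0.003,0.625,0,0,0,-1],[-0.001,-0.003,0.625,0,0,0,-1],[-0.001,-0.003,0.625,0,0,0,-1],[-0.001,-0.003,0.625,0,0,0,-1]]'
python3 - <<'E'
from h import *
from plant import monitor
s=monitor.get_state();print(s['time'],s['eef_pos'])
w=eyes.camera_params("wrist");a=eyes.read_camera("wrist")[140:400,190:450,::-1]
b=eyes.read_camera("scene")[210:340,320:450,::-1]
cv2.imwrite("pics/s3.png",np.hstack([cv2.resize(a,(390,390)),cv2.resize(b,(390,390))]))
E
```

```text
time: 16.27
eef_pos: [0.4386, 0.1555, 0.1399]
tcp_rot: [0.991, 0.137, 0.001, 0.0]
contact_force: [0.3, -0.3, -0.8]
opening: 0.0
finger_force: 0.0
16.275 [0.43862794 0.15547748 0.13988375]
```

View pics/s3.png

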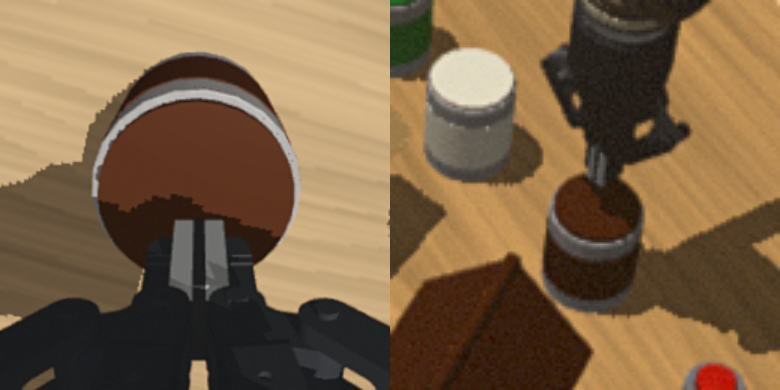

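The fingertips are over the middle of the brown lid with a clear gap, and the lid and fingers line up in the wrist view. Holding, then handing in.

```bash
for i in 1 2; do python3 -m handwheel '[[0,0,0,0,0,0,-1],[0,0,0,0,0,0,-1],[0,0,0,0,0,0,-1],[0,0,0,0,0,0,-1],[0,0,0,0,0,0,-1],[0,0,0,0,0,0,-1],[0,0,0,0,0,0,-1],[0,0,0,0,0,0,-1],[0,0,0,0,0,0,-1],[0,0,0,0,0,0,-1],[0,0,0,0,0,0,-1]]'; done
python3 -c "
from plant import ctrl;print(ctrl.sign_off())"
```

```text
time: 17.75
eef_pos: [0.4383, 0.1554, 0.1392]
tcp_rot: [0.991, 0.137, -0.0, -0.0]
contact_force: [-0.5, -0.7, 0.0]
opening: -0.002
finger_force: 0.0
time: 19.12
eef_pos: [0.4383, 0.1554, 0.1392]
tcp_rot: [0.991, 0.137, 0.0, -0.0]
contact_force: [-0.2, -0.6, 0.3]
opening: -0.004
finger_force: 0.0
the job is handed in; nothing more can be done
None
```

I pressed the call button fully down and let it come back up, pointed at the pale ridge and then the brown lid for over 2 s each from about 3 cm above, and handed the job in at about 19 s still pointing at the lid.

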